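# Fold the retaining flap down and close the instrument case

## Task

Close up the instrument case: with the lid still open, push the upright metal flap inside it down until it lies flat over the instruments, then push the hinged lid over until it is fully shut. Only push and press with the fingers and pinch nothing; do not lift, tip or shift the case, and leave the cans, sherd, scale bar and hand lens round it alone.

Things in the scene. Friction and masses are not known exactly. Their poses are not given: they have to be found in the camera images.
- case: White plastic instrument case, loose on the table, 137 (x) x 190 (y) x 38 mm shut, 0.7 to 1.2 kg. Origin: centre of its underside; x points from front to the back edge with the lid hinge, y to its left, z up; the front faces the robot within 0.7 rad. Lower half: walls 24 mm high, outer faces at x -64 and +66, y -95 and +95 mm; instruments fill it to 13 mm.
- case_lid (a joint): Lid of the case: shallow cover, 130 x 190 mm, 13 mm deep; hinge axis along the case's y at x +67, z +25 mm in the case's frame. Value in rad: 0 shut, pi/2 upright, 2.01 stopped leaning back; starts at 1.7 to 1.95. The hinge has a little friction: near upright the lid stays where it is left; pushed forward below about 0.7 rad it sinks shut by its own weight.
- lid_edge (a point): Middle of the lid's free (front) edge on its outer face: 132 mm from the hinge axis along the lid and 13 mm outward of it. Height 38 mm when shut, about 140 to 155 mm at the start.
- flap (a joint): Aluminium flap, 96 mm along the case's x, 3 mm thick (6 at the free edge), 108 mm from hinge to free edge; hinge axis along the case's x at y +87, z +19 mm in the case's frame, inside the left wall. Value in rad: 0 flat over the instruments, pi/2 upright; starts at 1.45 to 1.65; folds towards the case's right (-y). Stiff hinge: stays where left, about 0.5 N at the free edge moves it.
- flap_edge (a point): Middle of the flap's free edge, 108 mm from its hinge axis, at x -5 mm in the case's frame: about 127 mm above the table when upright; 19 mm high and at y -21 mm in the case's frame when flat.
- can_a: Dark film canister with a grey lid, standing, 34 mm across, 51 mm high, one beside each end of the case; origin: centre of its underside. To be left alone.
- can_b: The other dark film canister, same size and look; origin: centre of its underside. To be left alone.
- sherd_a: Brown pot sherd lying flat, 85 x 74 x 12 mm, right of the case; origin: centre of its underside. To be left alone.
- scale_bar: Black-and-white scale bar lying in front of the case, 20 x 105 x 9 mm; origin: centre of its underside. To be left alone.
- lens: Black hand lens lying right of the case, 62 x 146 x 12 mm; origin: centre of its underside. To be left alone.

How it is judged:
By the outcome, as a careful person would: the job done as asked, in the order asked, and still so for the second after the job is handed in, with the robot touching nothing.
It also fails if it takes over 58 s, if anything falls off the work surface, if the arm or the gripper's body presses on something with over 40 N, if the wrist force passes 120 N, or if a joint passes its speed limit or range.

## Robot

A 6-joint arm with a two-finger parallel gripper is mounted at the origin on the work surface; the furniture and walls round the work are solid. World frame = base frame: x ahead of the robot, y to its left, z up, the work surface at z = 0. Lengths are in m, angles in rad, forces in N, time in s.
With the tool pointing down it reaches from about 0.35 to 1 m from the base axis. Payload 7.1 kg.
Tool frame: the origin (TCP) lies at the very end of the fingers, on their centre line; the grasp point (between the pads) lies bot.grasp_offset behind it (bot.grasp_offset is the distance from the TCP to the grasp point, in m); z points along the fingers, y is the direction in which the jaws open and shut (so a half turn about z gives the same grasp; the last joint's range is limited). The gripper opens to 85 mm and grips with 20 to 120 N. Pads are 22 mm wide; open, the fingers measure 114 mm over their backs; the gripper's body (76 mm by 85 mm) begins 54 mm behind the grasp point. The pads swing forward as they close: fully open they stand 13 mm farther back than shut.
Start: joints at [1.11, 0.423, 1.63, -0, 1.089, -0.019], TCP at [0.267, 0.565, 0.231] pointing down, gripper open.
Joint ranges: [-3, 3], [-0.9, 2.11], [0.09, 2.58], [-1.31, 4.45], [0.11, 2.69], [-2.54, 2.54]. Speed limits (rad/s): [2.39, 2.39, 3.01, 3.14, 3.14, 3.14].

## Interface

Orientations are given as a unit quaternion [w, x, y, z].
In Python, from rig import bot gives the robot as it stands.
- The arm moves only by the tool servo_tool, never from a script. Its argument "plan" is a list of rows, each a list of 6 numbers: the shift along the tool's x, y, z in cm, then the turn, a rotation vector about the tool's x, y, z in rad. In form: [[tx, ty, tz, wx, wy, wz], ...]. A call has 1 to 10 rows; each row shifts and turns the commanded pose from where the row before left it, along the tool's axes as they then stand; what a row does not reach is not made up. A row lasts 1/10 s, in which the tool goes at most 50 mm and 8.59 degrees, less where a joint would pass 70% of its speed; a pose out of reach is approached as far as the arm can. A call with a gripper value outside its range is refused whole. "claw" is the opening, from 0 (shut) to 1 (fully open), set as the call begins (left out, the last holds). The fingers move at their own pace and stop on an object; "squeeze" is the grip in N (left out, the last holds). Time passes only in rows, so rows that do not move let the fingers close. It gives the time, the measured TCP pose, the force and the opening at its end, in the units of the state.
- bot.state(): the state, without advancing time (a new reading comes with each control period).
- bot.get_image(name): name is "side" or "top" or "wrist"; returns the picture (400x640x3 uint8, blue, green, red); there is no depth.
- bot.camera_model(name): a dict with "mtx" (3x3 intrinsics, pixels), "extrinsics" (4x4, takes a point from world to camera coordinates). Camera axes: x right, y down, z forward; pixel columns grow to the right and rows downward; lengths in m; the calibration is good to about 2 mm. The wrist camera is an equidistant fisheye: a pixel r from the principal point sees the ray r / f radians off the axis. A picture is of the moment at which its call begins: read the wrist's pose just before it. camera_model takes no time and is no camera call; for the wrist camera it gives the pose at the moment of the call.
- bot.hand_in(): hands the job in, once; it reports no verdict.
The state is a dict: "time": time; "joints": joint angles; "joint_velocities": joint speeds; "tau": joint torques, N m; "eef_pos": TCP position; "tcp_rot": TCP orientation; "contact_force": force on the tool from outside, world axes, zero at the start; "moment": the same for the moment, N m; "opening": finger opening in m.
Only numpy, scipy, OpenCV 4.12 (cv2) and the standard library are available. Lean on these libraries where they do the work, as an engineer would, in place of code of your own. Each camera call takes 0.05 s, during which the arm holds its last target.

## Working session

There is one attempt and no reset: what is moved stays moved. The work goes in short steps, Python scripts to look and compute and a tool call to move; the robot and the scene stay as the last step left them, time stands still between calls to the robot, and variables do not carry over. Pictures are saved under pics/ and viewed, and the job is handed in when it is done.

Besides the shell and the picture viewer there is one more tool, called after "Call:" as name([rows], argument=value, ...), one row to a line, values as JSON. servo_tool: Moves the arm, as the interface text tells. Its arguments: {"type":"object","properties":{"plan":{"type":"array","items":{"type":"array","items":{"type":"number"}}},"claw":{"type":"number"},"squeeze":{"type":"number"}},"required":["plan"]}

```bash
ls; mkdir -p pics; python3 - <<'E'
from rig import bot
import cv2,numpy as np
np.set_printoptions(precision=4,suppress=True)
for n in("side","top"):
    im=bot.get_image(n); cv2.imwrite(f"pics/{n}0.png",im)
    m=bot.camera_model(n); print(n,m["mtx"],m["extrinsics"])
print(bot.state(),bot.grasp_offset)
E
```

```text
pics
side [[410.6636   0.     326.381 ]
 [  0.     410.6636 199.2195]
 [  0.       0.       1.    ]] [[-0.9586 -0.284  -0.0182  0.5745]
 [-0.1074  0.4202 -0.9011  0.0895]
 [ 0.2635 -0.8619 -0.4333  1.1083]
 [ 0.      0.      0.      1.    ]]
top [[420.9062   0.     323.0118]
 [  0.     420.9062 196.324 ]
 [  0.       0.       1.    ]] [[-0.0058 -0.9995  0.0314  0.0131]
 [-0.9842  0.0001 -0.1771  0.5662]
 [ 0.177  -0.0319 -0.9837  0.9034]
 [ 0.      0.      0.      1.    ]]
{'time': 0.1, 'joints': array([ 1.11  ,  0.4238,  1.6306,  0.    ,  1.0886, -0.019 ]), 'joint_velocities': array([ 0.0012, -0.0023, -0.0031, -0.0001, -0.0014, -0.0007]), 'tau': array([  0.0006, -55.8419, -28.2445,  -0.0001,   0.003 ,  -0.    ]), 'eef_pos': array([0.267 , 0.5646, 0.2306]), 'tcp_rot': array([-0.0002,  0.2191,  0.9757, -0.0007]), 'contact_force': array([ 0.2228, -0.0036, -0.4837]), 'moment': array([ 0.0184, -0.0135, -0.0058]), 'opening': 0.08530249742187199} 0.0187
```

View pics/side0.png

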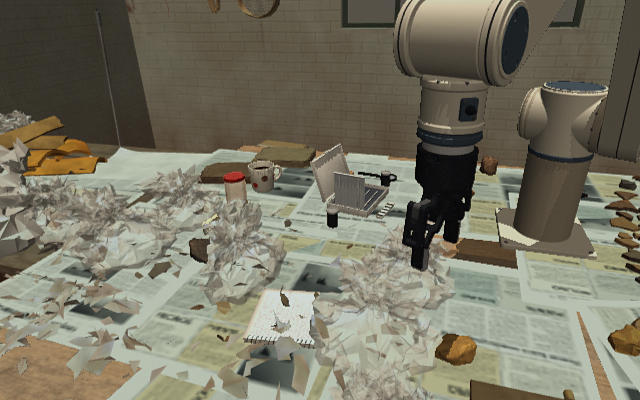

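View pics/top0.png

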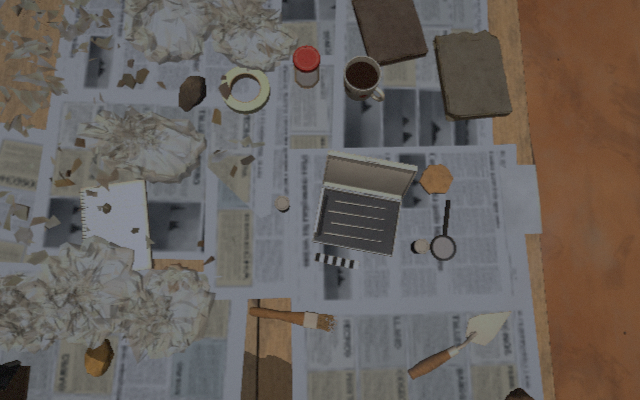

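The top view shows the case at about px (360,205) with its lid leaning back at the top, cans at (282,204) and (419,246), the sherd at (436,179), the lens at (443,245) and the scale bar at (335,261). In the side view the flap stands upright at (349,188). I'll enlarge both.

```bash
python3 - <<'E'
import cv2
a=cv2.imread("pics/top0.png")[140:280,260:470]; cv2.imwrite("pics/topz.png",cv2.resize(a,None,fx=3.8,fy=3.8,interpolation=cv2.INTER_CUBIC))
a=cv2.imread("pics/side0.png")[135:240,290:410]; cv2.imwrite("pics/sidez.png",cv2.resize(a,None,fx=5.6,fy=5.6,interpolation=cv2.INTER_CUBIC))
E
```

```text
(no output)
```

View pics/topz.png

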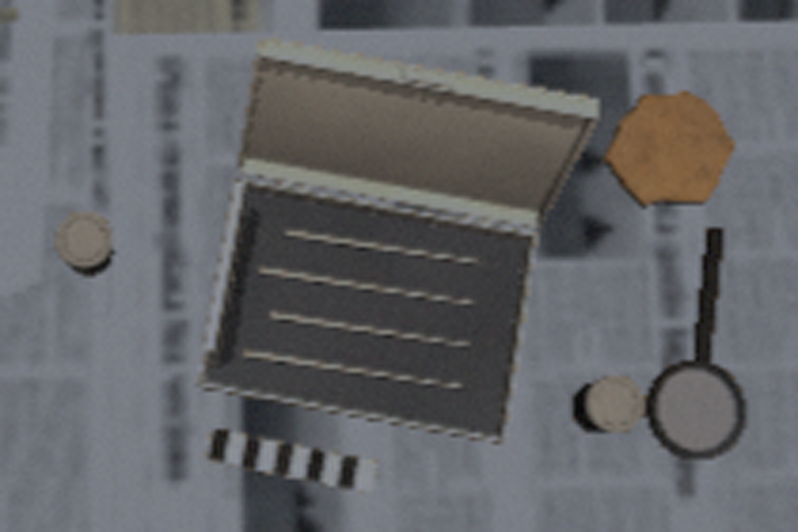

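View pics/sidez.png

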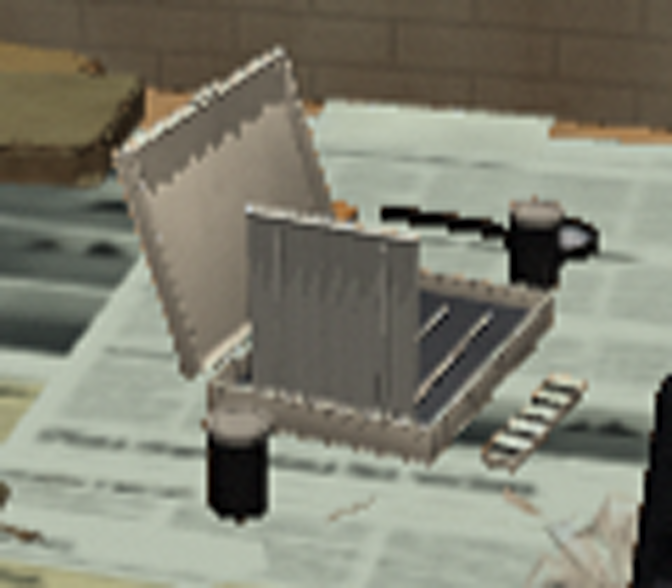

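The enlarged top view gives the rim corners (24 mm high) at zoom px FL (202,385), FR (500,440), BR (537,232) and BL (238,178). In the side view the flap's free edge runs from (247,207) to (418,238), and the lid's free edge from (116,155) to (282,50).

```bash
cat > h.py <<'E'
from rig import bot
import cv2,numpy as np
np.set_printoptions(precision=4,suppress=True)
def ray(n,px):
    m=bot.camera_model(n);E=m["extrinsics"];R=E[:3,:3]
    c=-R.T@E[:3,3]; d=R.T@np.linalg.inv(m["mtx"])@np.r_[px,1.]
    return c,d/np.linalg.norm(d)
def onz(n,px,z):
    c,d=ray(n,px); return c+d*(z-c[2])/d[2]
def onplane(n,px,p,nn):
    c,d=ray(n,px); return c+d*(nn@(p-c))/(nn@d)
E
python3 - <<'E'
from h import *
T=lambda u,v:np.array([260+u/3.8-.37,140+v/3.8-.37])
S=lambda u,v:np.array([290+u/5.6-.41,135+v/5.6-.41])
P={k:onz("top",T(*v),.024) for k,v in dict(FL=(202,385),FR=(500,440),BR=(537,232),BL=(238,178)).items()}
for k in P: print(k,P[k])
ax=P["BL"]+P["BR"]-P["FL"]-P["FR"]; ay=P["FL"]+P["BL"]-P["FR"]-P["BR"]
print(ax/2,ay/2,np.linalg.norm(ax)/2,np.linalg.norm(ay)/2)
y1=np.arctan2(ax[1],ax[0]);y2=np.arctan2(-ay[0],ay[1]);print("yaw",y1,y2)
yaw=(y1+2*y2)/3; c=np.mean(list(P.values()),0); 
R=np.array([[np.cos(yaw),-np.sin(yaw),0],[np.sin(yaw),np.cos(yaw),0],[0,0,1]])
o=c-R@[.001,0,.024];print("origin",o,yaw)
for k in P: print(k, R.T@(P[k]-o)*1000)
# flap edge ends: intersect with planes x=-53 and +43 in case
for px,x in(((247,207),.043),((418,238),-.053)):
    q=R.T@(onplane("side",S(*px),o+R@[x,0,0],R[:,0])-o); print("flap",q*1000,np.arctan2(q[2]-.019,.087-q[1]))
for px,y in(((116,155),.095),((282,50),-.095)):
    q=R.T@(onplane("side",S(*px),o+R@[0,y,0],R[:,1])-o); print("lid side",q*1000, np.arctan2(q[2]-.025,.067-q[0]), np.hypot(q[2]-.025,.067-q[0]))
for px,y in(((260,42),.095),((600,100),-.095)):
    q=R.T@(onplane("top",T(*px),o+R@[0,y,0],R[:,1])-o); print("lid top",q*1000)
for n,px,z in(("canL",(83,240),.051),("canR",(614,404),.051),("sherd",(670,150),.01),("lens",(697,410),.01),("bar",(292,460),.009)):
    p=onz("top",T(*px),z);print(n,p,(R.T@(p-o))*1000)
np.savez("pose.npz",o=o,R=R,yaw=yaw)
E
```

```text
FL [0.4675 0.0345 0.024 ]
FR [ 0.4339 -0.1445  0.024 ]
BR [ 0.5606 -0.1718  0.024 ]
BL [0.5944 0.0122 0.024 ]
[ 0.1269 -0.0248  0.    ] [0.0337 0.1815 0.    ] 0.12926804626593688 0.18456080458163282
yaw -0.1932083305475412 -0.1835696260582824
origin [ 0.5131 -0.0672  0.    ] -0.186782527554702
FL [-63.7524  91.4681  24.    ]
FR [-63.513  -90.6375  24.    ]
BR [ 66.106  -93.9224  24.    ]
BL [65.1594 93.0917 24.    ]
flap [ 43.      87.2935 125.5191] 1.573552128542751
flap [-53.      87.7427 124.9767] 1.5778039746156016
lid side [115.8993  95.     145.5938] 1.9560242463416748 0.1301306956917959
lid side [109.7071 -95.     147.6683] 1.9058229041766315 0.1298899916682488
lid top [146.5441  95.      46.0285]
lid top [120.4012 -95.     143.4671]
canL [0.5514 0.1051 0.051 ] [  5.6119 176.3759  51.    ]
canR [ 0.4535 -0.2074  0.051 ] [ -32.5376 -148.7847   51.    ]
sherd [ 0.6155 -0.2615  0.01  ] [ 136.7014 -171.9067   10.    ]
lens [ 0.4521 -0.2694  0.01  ] [ -22.3948 -210.0595   10.    ]
bar [ 0.423  -0.0201  0.009 ] [-97.2912  29.5477   9.    ]
```

Pose found: the case origin is at about (0.513, -0.067) with yaw -0.187. The flap is upright at about 1.575 rad and the lid at about 1.92 rad. I'll shut the fingers and turn the tool so that tool x = case +y, tool y = case +x and tool z = down.

Call:
servo_tool([
  [0,0,0,0,0,0.146],
  [0,0,0,0,0,0.146],
  [0,0,0,0,0,0.146],
  [0,0,0,0,0,0.146],
  [0,0,0,0,0,0.146],
  [0,0,0,0,0,0.146],
  [0,0,0,0,0,0.146],
  [0,0,0,0,0,0.146],
  [0,0,0,0,0,0.146],
  [0,0,0,0,0,0],
], claw=0)

```text
time: 1.1
eef_pos: [0.2671, 0.5647, 0.2309]
tcp_rot: [0.0, 0.77, 0.638, -0.0]
contact_force: [0.5, -0.5, -0.3]
opening: -0.0001
```

Call:
servo_tool([
  [-3,2.4,0,0,0,0],
  [-3,2.4,0,0,0,0],
  [-3,2.4,0,0,0,0],
  [-3,2.4,0,0,0,0],
  [-3,2.4,0,0,0,0],
  [-3,2.4,0,0,0,0],
  [-3,2.4,0,0,0,0],
  [-3,2.4,0,0,0,0],
  [-3,2.4,0,0,0,0],
  [0,0,0,0,0,0],
])

```text
time: 2.1
eef_pos: [0.4312, 0.2566, 0.2313]
tcp_rot: [0.0, 0.769, 0.639, -0.0]
contact_force: [-0.8, 0.6, -0.6]
opening: -0.0002
```

```bash
cat >> h.py <<'E'
D=np.load("pose.npz");o,R,yaw=D["o"],D["R"],D["yaw"]
from scipy.spatial.transform import Rotation as Ro
def tc():
    s=bot.state();q=s["tcp_rot"]
    print("t",s["time"],"case mm",R.T@(s["eef_pos"]-o)*1000,"F case",R.T@s["contact_force"],"open",s["opening"])
    M=Ro.from_quat(np.r_[q[1:],q[0]]).as_matrix(); print("tool axes in case\n",R.T@M)
E
python3 -c "
from h import *
tc();print(bot.state()['joints'])"
```

```text
t 2.1 case mm [-140.6271  302.9914  231.2602] F case [-0.8649  0.4496 -0.6454] open -0.00018528545564724513
tool axes in case
 [[-0.0023  1.      0.0003]
 [ 1.      0.0023 -0.0009]
 [-0.0009  0.0003 -1.    ]]
[ 0.5137  0.2425  1.8979 -0.0011  1.0016  0.6988]
```

Call:
servo_tool([
  [-3,2.6,0,0,0,0],
  [-3,2.6,0,0,0,0],
  [-3,2.6,0,0,0,0],
  [-3,2.6,0,0,0,0],
  [-3,2.5,0,0,0,0],
  [-2.5,0,0,0,0,0],
  [0,0,4,0,0,0],
  [0,0,4,0,0,0],
  [0,0,4,0,0,0],
  [0,0,0.6,0,0,0],
])

```text
time: 3.1
eef_pos: [0.5211, 0.0642, 0.1014]
tcp_rot: [-0.002, 0.768, 0.64, -0.003]
contact_force: [-0.1, 0.3, 1.2]
opening: 0.0001
```

```bash
python3 - <<'E'
from h import *
tc()
a=bot.get_image("side")[110:240,270:430]; cv2.imwrite("pics/s1.png",cv2.resize(a,None,fx=4.5,fy=4.5,interpolation=cv2.INTER_CUBIC))
cv2.imwrite("pics/w1.png",bot.get_image("wrist"))
E
```

```text
t 3.1 case mm [-16.5371 130.5927 101.3641] F case [-0.1985  0.2985  1.2409] open 7.566891141387552e-05
tool axes in case
 [[-0.0049  1.     -0.0078]
 [ 1.      0.0049 -0.0022]
 [-0.0021 -0.0078 -1.    ]]
```

View pics/s1.png

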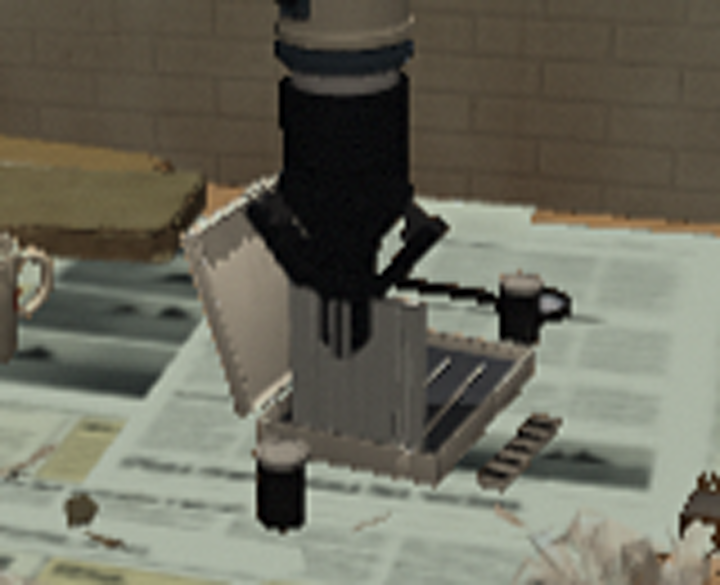

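View pics/w1.png

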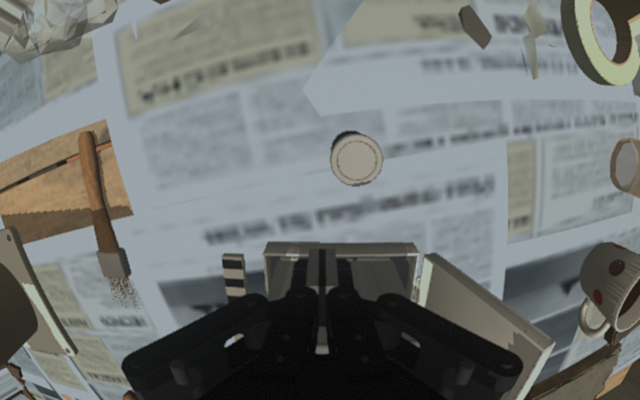

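The fingers are shut and stand left of the flap at zoomed side px (345,330), and the lid and can are clear. Next I push the flap along its arc.

Call:
servo_tool([
  [-1.5,0,0,0,0,0],
  [-1.5,0,0,0,0,0],
  [-0.7,0,0.05,0,0,0],
  [-0.7,0,0.05,0,0,0],
  [-0.8,0,0.2,0,0,0],
  [-0.8,0,0.2,0,0,0],
  [-0.75,0,0.35,0,0,0],
  [-0.75,0,0.4,0,0,0],
  [0,0,0,0,0,0],
])

```text
time: 4.1
eef_pos: [0.5099, -0.0104, 0.092]
tcp_rot: [-0.001, 0.77, 0.638, -0.001]
contact_force: [-0.6, -0.1, -0.1]
opening: 0.0003
```

```bash
python3 - <<'E'
from h import *
tc()
a=bot.get_image("side")[110:240,270:430]; cv2.imwrite("pics/s2.png",cv2.resize(a,None,fx=4.5,fy=4.5,interpolation=cv2.INTER_CUBIC))
E
```

```text
t 4.1 case mm [-13.7201  55.1922  92.0302] F case [-0.5881 -0.209  -0.068 ] open 0.00027407988648936975
tool axes in case
 [[-0.0009  1.     -0.0016]
 [ 1.      0.0009 -0.0003]
 [-0.0003 -0.0016 -1.    ]]
```

View pics/s2.png

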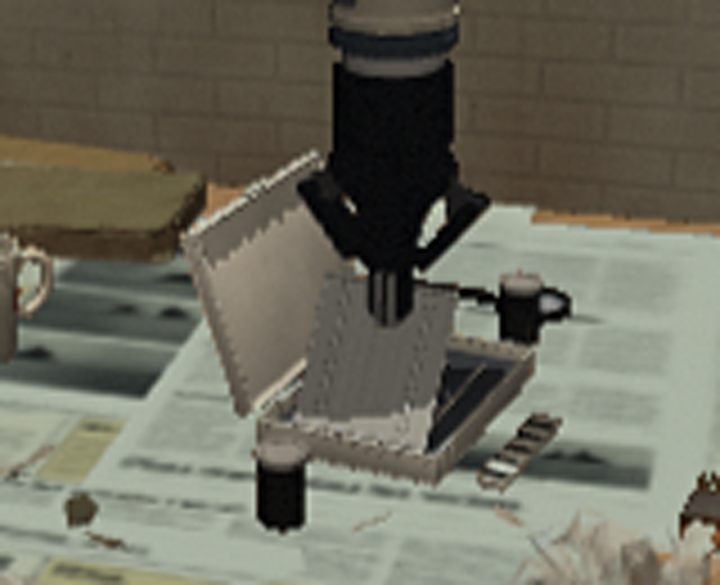

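The flap has tilted to about 1.0 rad under the fingertip at (390,315) and the case hasn't moved. I'll carry on along the arc.

Call:
servo_tool([
  [-0.75,0,0.5,0,0,0],
  [-0.7,0,0.5,0,0,0],
  [-0.55,0,0.65,0,0,0],
  [-0.55,0,0.65,0,0,0],
  [-0.4,0,0.75,0,0,0],
  [-0.4,0,0.75,0,0,0],
  [-0.25,0,0.8,0,0,0],
  [-0.25,0,0.8,0,0,0],
  [0,0,0,0,0,0],
])

```text
time: 5.05
eef_pos: [0.5027, -0.0476, 0.0376]
tcp_rot: [-0.001, 0.769, 0.639, -0.001]
contact_force: [-0.1, 1.0, -0.6]
opening: 0.0001
```

Call:
servo_tool([
  [-0.1,0,0.4,0,0,0],
  [0,0,0.4,0,0,0],
  [0,0,0.3,0,0,0],
  [0,0,0.2,0,0,0],
  [0,0,0,0,0,0],
])

```text
time: 5.55
eef_pos: [0.5033, -0.0483, 0.0256]
tcp_rot: [-0.0, 0.769, 0.639, -0.0]
contact_force: [-0.6, 0.1, 0.1]
opening: -0.0003
```

```bash
python3 - <<'E'
from h import *
tc()
a=bot.get_image("side")[110:240,270:430]; cv2.imwrite("pics/s3.png",cv2.resize(a,None,fx=4.5,fy=4.5,interpolation=cv2.INTER_CUBIC))
E
```

```text
t 5.55 case mm [-13.1759  16.6935  25.6195] F case [-0.58   -0.0424  0.1296] open -0.00025077613416796865
tool axes in case
 [[-0.0019  1.     -0.0003]
 [ 1.      0.0019 -0.    ]
 [-0.     -0.0003 -1.    ]]
```

View pics/s3.png

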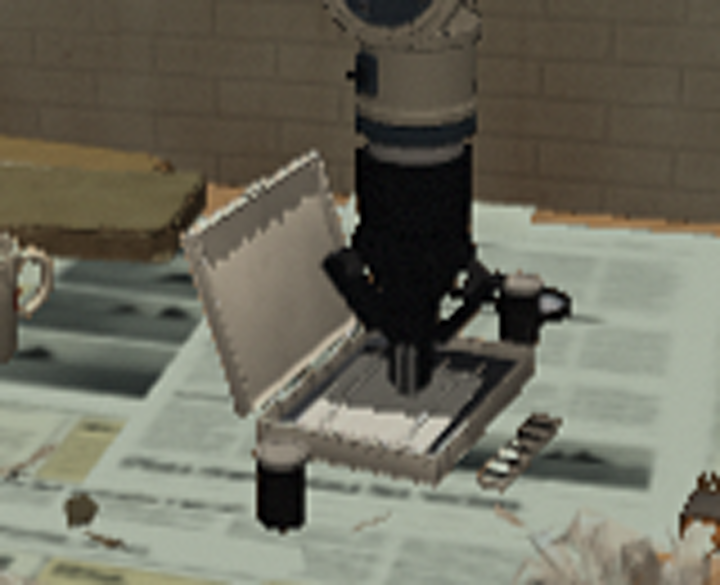

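Nearly flat. I'll press down in small steps until the force rises.

Call:
servo_tool([
  [0,0,0.15,0,0,0],
  [0,0,0.1,0,0,0],
  [0,0,0.1,0,0,0],
  [0,0,0,0,0,0],
])

```text
time: 6.0
eef_pos: [0.5033, -0.0484, 0.0222]
tcp_rot: [-0.0, 0.769, 0.639, -0.0]
contact_force: [-0.3, -0.5, -0.3]
opening: 0.0001
```

Call:
servo_tool([
  [0,0,0.1,0,0,0],
  [0,0,0,0,0,0],
  [0,0,0,0,0,0],
])

```text
time: 6.3
eef_pos: [0.5034, -0.0484, 0.0213]
tcp_rot: [-0.0, 0.769, 0.639, -0.0]
contact_force: [-0.4, 0.5, -0.6]
opening: 0.0001
```

Call:
servo_tool([
  [0,0,0.05,0,0,0],
  [0,0,0.05,0,0,0],
  [0,0,0,0,0,0],
])

```text
time: 6.6
eef_pos: [0.5034, -0.0484, 0.0205]
tcp_rot: [0.0, 0.769, 0.639, 0.0]
contact_force: [-0.8, -0.9, 3.4]
opening: 0.0002
```

Call:
servo_tool([
  [0,0,0.05,0,0,0],
  [0,0,0,0,0,0],
])

```text
time: 6.8
eef_pos: [0.5035, -0.0485, 0.0203]
tcp_rot: [0.0, 0.769, 0.639, 0.0]
contact_force: [-2.3, -0.1, 8.9]
opening: -0.0003
```

Call:
servo_tool([
  [0,0,0.05,0,0,0],
  [0,0,0,0,0,0],
])

```text
time: 7.0
eef_pos: [0.5035, -0.0485, 0.0202]
tcp_rot: [0.0, 0.769, 0.639, 0.0]
contact_force: [-4.1, -0.8, 13.8]
opening: -0.0001
```

Firm contact at z = 20.3 mm, which is the flap's top face when flat. I'll retreat upward and look.

Call:
servo_tool([
  [0,0,-1,0,0,0],
  [0,0,-3,0,0,0],
  [0,0,-4,0,0,0],
  [0,0,-4,0,0,0],
  [0,0,-4,0,0,0],
  [0,0,-4,0,0,0],
  [0,0,-2,0,0,0],
  [0,0,0,0,0,0],
])

```text
time: 7.8
eef_pos: [0.5053, -0.0486, 0.2429]
tcp_rot: [0.002, 0.769, 0.639, 0.002]
contact_force: [0.6, -0.5, -0.0]
opening: -0.0001
```

```bash
python3 - <<'E'
from h import *
tc()
a=bot.get_image("side")[110:240,270:430]; a=cv2.resize(a,None,fx=4,fy=4,interpolation=cv2.INTER_CUBIC);cv2.imwrite("pics/s4.png",a)
cv2.imwrite("pics/w4.png",bot.get_image("wrist"))
E
```

```text
t 7.8 case mm [-11.1283  16.8021 242.8916] F case [ 0.7149 -0.3651 -0.0436] open -5.2637082882492615e-05
tool axes in case
 [[-0.0018  1.      0.0069]
 [ 1.      0.0018  0.0005]
 [ 0.0005  0.0069 -1.    ]]
```

View pics/s4.png

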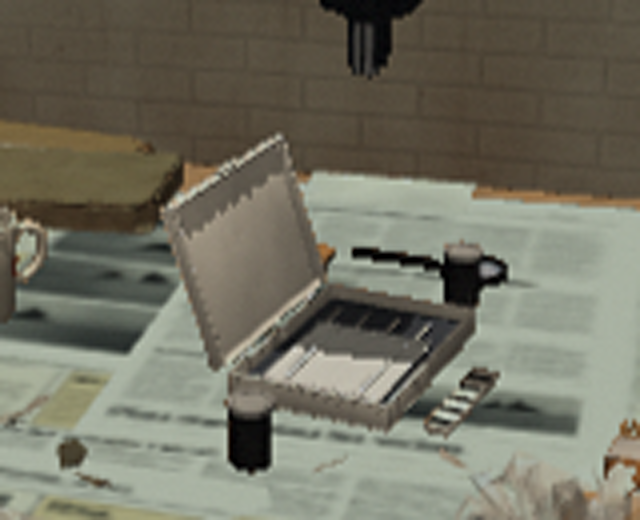

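View pics/w4.png

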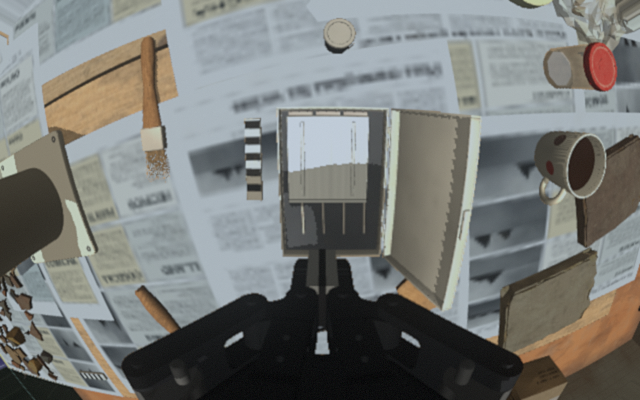

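Both views show the flap lying flat (wrist view, px 290–368, 115–205), with the case and its neighbours undisturbed. I'll check where the mug is before going behind the lid.

```bash
python3 - <<'E'
from h import *
for n,px,z in(("mug",(362,78),.09),("handle",(376,96),.05),("books",(390,60),.03),("slate",(445,110),.03)):
    p=onz("top",px,z);print(n,R.T@(p-o)*1000)
E
```

```text
mug [318.1471  48.7861  90.    ]
handle [299.5733   6.8565  50.    ]
books [408.871  -14.0092  30.    ]
slate [ 305.7314 -165.6172   30.    ]
```

Call:
servo_tool([
  [-0.4,3.8,0,0,0,0],
  [-0.4,3.8,0,0,0,0],
  [-0.4,3.8,0,0,0,0],
  [-0.4,3.8,0,0,0,0],
  [0,3.6,0,0,0,0],
  [0,0,0,0,0,0],
  [0,0,4,0,0,0],
  [0,0,4,0,0,0],
  [0,0,4,0,0,0],
  [0,0,0,0,0,0],
])

```text
time: 8.9
eef_pos: [0.6791, -0.0977, 0.1115]
tcp_rot: [-0.005, 0.769, 0.639, -0.005]
contact_force: [-0.8, -1.0, -1.4]
opening: -0.0001
```

```bash
python3 - <<'E'
from h import *
tc()
a=bot.get_image("side")[110:240,270:430]; a=cv2.resize(a,None,fx=4,fy=4,interpolation=cv2.INTER_CUBIC);cv2.imwrite("pics/s5.png",a)
E
```

```text
t 8.9 case mm [168.7325   0.8482 111.5141] F case [-0.6024 -1.102  -1.3823] open -8.887396324355614e-05
tool axes in case
 [[-0.0019  0.9999 -0.0144]
 [ 1.      0.0018 -0.0004]
 [-0.0004 -0.0144 -0.9999]]
```

View pics/s5.png

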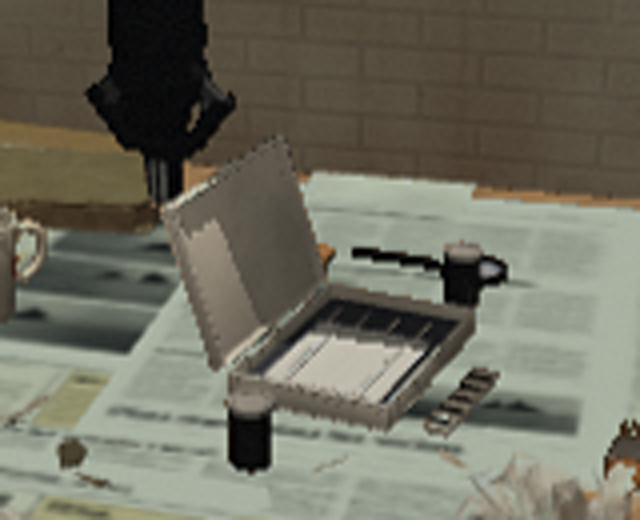

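The fingers are behind the lid at zoomed px (165,185), clear of it. I'll push the lid's edge forward gently while rising slightly.

Call:
servo_tool([
  [0,-1,0,0,0,0],
  [0,-1,-0.3,0,0,0],
  [0,-1,-0.4,0,0,0],
  [0,-0.8,-0.4,0,0,0],
  [0,-0.8,-0.4,0,0,0],
  [0,-0.8,-0.4,0,0,0],
  [0,-0.8,-0.4,0,0,0],
  [0,-0.7,-0.4,0,0,0],
  [0,0,0,0,0,0],
])

```text
time: 9.85
eef_pos: [0.6167, -0.0859, 0.1469]
tcp_rot: [-0.0, 0.769, 0.639, -0.0]
contact_force: [-1.3, -0.7, -0.1]
opening: 0.0002
```

```bash
python3 - <<'E'
from h import *
tc()
a=bot.get_image("side")[110:240,270:430]; a=cv2.resize(a,None,fx=4,fy=4,interpolation=cv2.INTER_CUBIC);cv2.imwrite("pics/s6.png",a)
E
```

```text
t 9.85 case mm [105.2308   0.852  146.9355] F case [-1.1702 -0.8865 -0.0717] open 0.0001741603629694393
tool axes in case
 [[-0.0018  1.     -0.    ]
 [ 1.      0.0018 -0.    ]
 [-0.     -0.     -1.    ]]
```

View pics/s6.png

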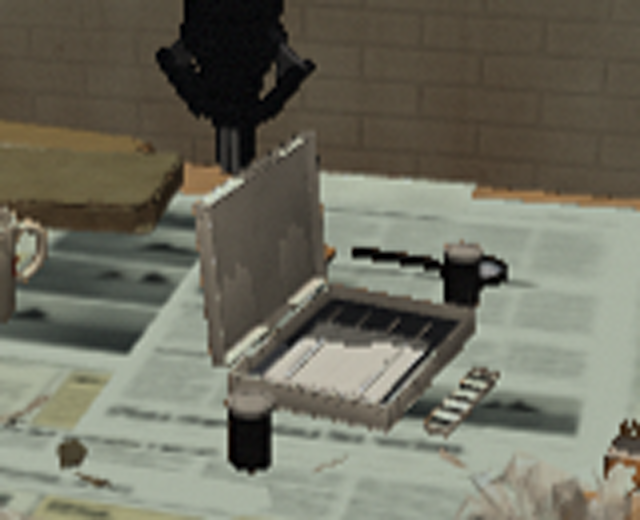

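The lid has come forward to about 1.65 rad and the case hasn't moved. I'll carry on past upright, lowering slightly.

Call:
servo_tool([
  [0,-0.5,0.3,0,0,0],
  [0,-0.6,0.4,0,0,0],
  [0,-1,0,0,0,0],
  [0,-1,0,0,0,0],
  [0,-1.1,0.2,0,0,0],
  [0,-1.1,0.2,0,0,0],
  [0,-1.1,0.4,0,0,0],
  [0,-1,0.4,0,0,0],
  [0,0,0,0,0,0],
])

```text
time: 10.8
eef_pos: [0.5424, -0.072, 0.1265]
tcp_rot: [-0.001, 0.769, 0.639, -0.001]
contact_force: [-1.0, 0.4, -0.1]
opening: -0.0001
```

```bash
python3 - <<'E'
from h import *
tc()
a=bot.get_image("side")[110:240,270:430]; a=cv2.resize(a,None,fx=4,fy=4,interpolation=cv2.INTER_CUBIC);cv2.imwrite("pics/s7.png",a)
E
```

```text
t 10.8 case mm [ 29.6486   0.7047 126.463 ] F case [-1.0821  0.238  -0.0655] open -9.235015177271506e-05
tool axes in case
 [[-0.0019  1.     -0.0029]
 [ 1.      0.0019 -0.0001]
 [-0.0001 -0.0029 -1.    ]]
```

View pics/s7.png

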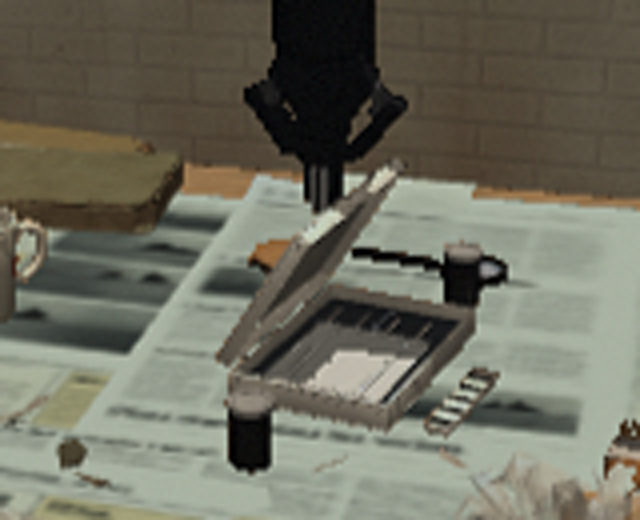

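Call:
servo_tool([
  [0,-1,0.5,0,0,0],
  [0,-0.9,0.5,0,0,0],
  [0,-0.9,0.8,0,0,0],
  [0,-0.8,0.8,0,0,0],
  [0,-0.7,0.9,0,0,0],
  [0,-0.6,0.9,0,0,0],
  [0,-0.5,1,0,0,0],
  [0,-0.4,1,0,0,0],
  [0,-0.3,0.5,0,0,0],
  [0,0,0,0,0,0],
])

```text
time: 11.85
eef_pos: [0.4838, -0.0611, 0.0573]
tcp_rot: [-0.001, 0.769, 0.639, -0.001]
contact_force: [0.8, -1.3, 0.0]
opening: 0.0001
```

```bash
python3 - <<'E'
from h import *
tc()
a=bot.get_image("side")[110:240,270:430]; a=cv2.resize(a,None,fx=4,fy=4,interpolation=cv2.INTER_CUBIC);cv2.imwrite("pics/s8.png",a)
E
```

```text
t 11.85 case mm [-29.9888   0.5654  57.3429] F case [ 1.0374 -1.1775  0.0306] open 0.00013460776429256922
tool axes in case
 [[-0.0018  1.     -0.002 ]
 [ 1.      0.0018 -0.0001]
 [-0.0001 -0.002  -1.    ]]
```

View pics/s8.png

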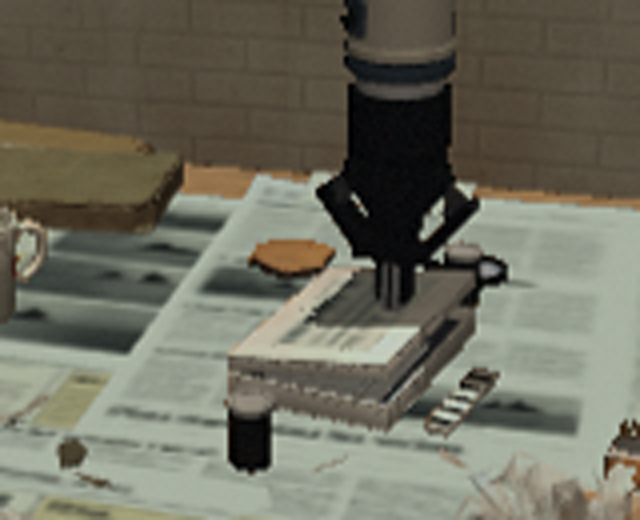

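The lid is nearly shut, at about 0.2 rad. I'll follow it down and press gently.

Call:
servo_tool([
  [0,0,0.5,0,0,0],
  [0,0,0.5,0,0,0],
  [0,0,0.4,0,0,0],
  [0,0,0.2,0,0,0],
  [0,0,0,0,0,0],
])

```text
time: 12.4
eef_pos: [0.4846, -0.0612, 0.042]
tcp_rot: [-0.0, 0.769, 0.639, -0.0]
contact_force: [0.1, -0.3, -0.8]
opening: -0.0
```

Call:
servo_tool([
  [0,0,0.1,0,0,0],
  [0,0,0.1,0,0,0],
  [0,0,0,0,0,0],
])

```text
time: 12.7
eef_pos: [0.4848, -0.0612, 0.0403]
tcp_rot: [0.0, 0.769, 0.639, 0.0]
contact_force: [-0.2, 0.4, 0.9]
opening: -0.0003
```

Call:
servo_tool([
  [0,0,0.1,0,0,0],
  [0,0,0,0,0,0],
])

```text
time: 12.9
eef_pos: [0.4847, -0.0612, 0.0393]
tcp_rot: [-0.0, 0.769, 0.639, -0.0]
contact_force: [0.6, -0.8, -0.6]
opening: 0.0002
```

Call:
servo_tool([
  [0,0,0.1,0,0,0],
  [0,0,0,0,0,0],
])

```text
time: 13.1
eef_pos: [0.4846, -0.0612, 0.0382]
tcp_rot: [-0.0, 0.769, 0.639, -0.0]
contact_force: [-0.1, 0.4, -0.0]
opening: 0.0
```

Call:
servo_tool([
  [0,0,0.05,0,0,0],
  [0,0,0,0,0,0],
])

```text
time: 13.3
eef_pos: [0.4848, -0.0612, 0.0379]
tcp_rot: [0.0, 0.769, 0.639, 0.0]
contact_force: [1.1, 0.9, 0.2]
opening: 0.0
```

Call:
servo_tool([
  [0,0,0.05,0,0,0],
  [0,0,0,0,0,0],
])

```text
time: 13.5
eef_pos: [0.4848, -0.0612, 0.0378]
tcp_rot: [0.0, 0.769, 0.639, 0.0]
contact_force: [-2.4, 0.8, 7.1]
opening: -0.0001
```

The lid presses firm at 37.8 mm, against 38 mm when shut. I'll retreat straight up and check.

Call:
servo_tool([
  [0,0,-1,0,0,0],
  [0,0,-3,0,0,0],
  [0,0,-4,0,0,0],
  [0,0,-4,0,0,0],
  [0,0,-4,0,0,0],
  [0,0,-4,0,0,0],
  [0,0,0,0,0,0],
  [0,0,0,0,0,0],
])

```text
time: 14.3
eef_pos: [0.4851, -0.0612, 0.2385]
tcp_rot: [0.001, 0.769, 0.639, 0.001]
contact_force: [-0.3, 0.3, -0.7]
opening: 0.0003
```

Call:
servo_tool([
  [4,-2,0,0,0,0],
  [4,-2,0,0,0,0],
  [4,-2,0,0,0,0],
  [4,-2,0,0,0,0],
  [4,-2,0,0,0,0],
  [4,-2,0,0,0,0],
  [4,-2,0,0,0,0],
  [0,0,0,0,0,0],
  [0,0,0,0,0,0],
])

```text
time: 15.2
eef_pos: [0.3972, 0.2401, 0.2358]
tcp_rot: [-0.0, 0.768, 0.64, -0.002]
contact_force: [-0.2, -1.1, 0.0]
opening: -0.0
```

```bash
python3 - <<'E'
from h import *
tc()
a=bot.get_image("side")[110:240,270:430]; a=cv2.resize(a,None,fx=4,fy=4,interpolation=cv2.INTER_CUBIC);cv2.imwrite("pics/s9.png",a)
a=bot.get_image("top")[140:280,260:470]; cv2.imwrite("pics/t9.png",cv2.resize(a,None,fx=3.8,fy=3.8,interpolation=cv2.INTER_CUBIC))
E
```

```text
t 15.2 case mm [-170.9262  280.3942  235.7992] F case [ 0.0319 -1.1603  0.0292] open -2.9601416855435353e-05
tool axes in case
 [[-0.0047  1.     -0.0023]
 [ 1.      0.0047 -0.0023]
 [-0.0023 -0.0024 -1.    ]]
```

View pics/s9.png

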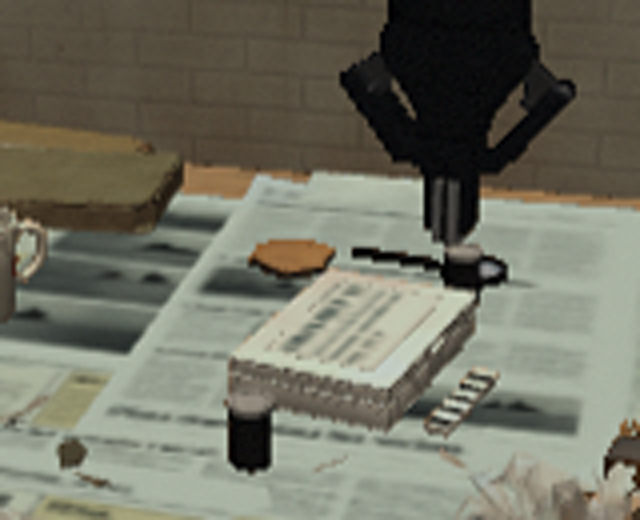

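View pics/t9.png

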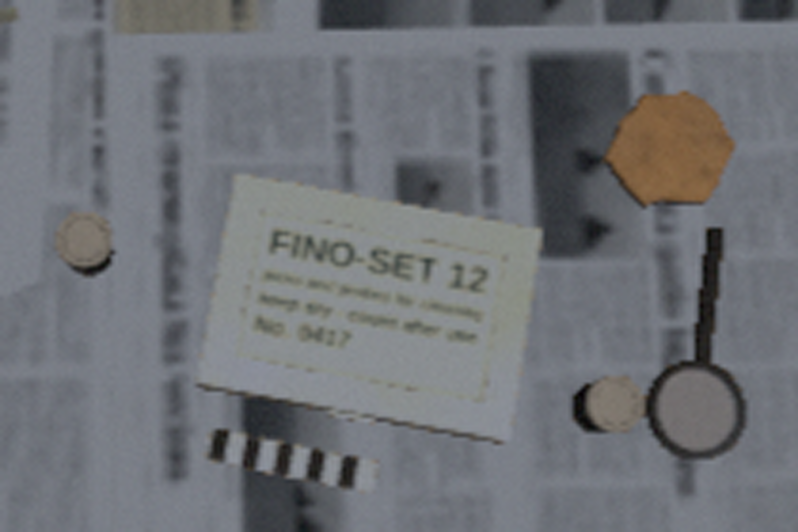

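The top view shows the lid fully shut. Its corners at (235,175), (542,228), (505,440) and (198,385) match the original rim, and the cans, sherd, lens and scale bar are all at their earlier pixels. Handing in.

```bash
python3 -c "
from rig import bot
print(bot.hand_in())"
```

```text
the job is handed in; nothing more can be done
None
```

The case is closed up. With the shut fingers I pushed the flap down flat, then pushed the lid over from behind, pressed it shut and moved the arm clear. The job was handed in at about 15 s, well under the 58 s limit.

- **Flap:** the fingertip met firm contact at z ≈ 20.3 mm, which fits the flat flap's top face. The views taken before I touched the lid showed it lying flat.
- **Lid:** it pressed firm at 37.8 mm, against 38 mm when shut. The final pictures show it shut.
- **Surroundings:** in the before-and-after top views, the case, cans, sherd, lens and scale bar are at the same pixels.
- **Forces:** the highest force read at the end of any move was about 14 N, while pressing the flap flat.

No check failed or disagreed.

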